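# Third hand for a lantern hook at a desk clamp

### The arm

A 7-joint arm with a two-finger parallel gripper is mounted at the origin on the work surface. World frame = base frame: x ahead of the robot, y to its left, z up, the work surface at z = 0. Lengths are in m, angles in rad, forces in N, time in s.
With the tool pointing down it reaches from about 0.425 to 0.925 m from the base axis. Payload 6.8 kg.
Tool frame: the origin (TCP) lies at the very end of the fingers, on their centre line; the grasp point (between the pads) lies 19 mm behind it; y points along the fingers, x is the direction in which the jaws open and shut, and the axes are right-handed (so a half turn about y gives the same grasp; the last joint's range is limited). The gripper opens to 85 mm and grips with 20 to 120 N. Pads are 22 mm wide; open, the fingers measure 114 mm over their backs; the gripper's body (76 mm by 85 mm) begins 54 mm behind the grasp point. The pads swing forward as they close: fully open they stand 13 mm farther back than shut.
Start: joints at [1.101, 0.477, 0.022, 1.555, -0.011, 1.109, -0.083], TCP at [0.239, -0.631, 0.231] pointing down, gripper open.
Joint ranges: [-2.96, 2.96], [-0.34, 2.1], [-1.41, 1.46], [0.24, 2.44], [-1.37, 4.51], [0.17, 1.92], [-2.96, 2.96]. Speed limits (rad/s): [2.39, 2.39, 3.14, 3.14, 3.14, 3.14, 3.14].

### API

Orientations are given as a rotation vector (axis times angle).
In Python, from bench import r, imaging gives the robot as it stands.
- The arm moves only by the shell command python3 -m jog 'ROWS' [FORCE]. ROWS is text: rows parted by semicolons, each of 7 numbers parted by spaces: the turn, a rotation vector about the tool's x, y, z in degrees, then the shift along the tool's x, y, z in mm, then the opening, from 0 (shut) to 1 (fully open). A call has exactly 5 rows; each row shifts and turns the commanded pose from where the row before left it, along the tool's axes as they then stand; what a row does not reach is not made up. A row lasts 1/12 s, in which the tool goes at most 41.7 mm and 7.16 degrees, less where a joint would pass 70% of its speed; a pose out of reach is approached as far as the arm can. A call with a gripper value outside its range is refused whole. The fingers move at their own pace and stop on an object; FORCE is the grip in N (left out, the last holds). Time passes only in rows, so rows that do not move let the fingers close, or fill a call up. It gives the time, the measured TCP pose, the force and the opening at its end, in the units of the state.
- r.get_obs(): the state, without advancing time (a new reading comes with each control period).
- imaging.grab_frame(name): name is "scene" or "top" or "wrist"; returns a dict with "color" (480x640x3 uint8, red, green, blue), "z_map" (480x640 float32, m along the optical axis (not along the pixel's ray), 0 where there is no reading), "fx", "fy", "cx", "cy" (pixels), "world_to_cam" (4x4, takes a point from world to camera coordinates); the wrist camera has in their place "hand_eye" (4x4, takes a point from camera to tool coordinates, whose origin is the TCP and whose axes are the tool frame's). Camera axes: x right, y up, looking along -z (the intrinsics and any distortion apply to the point x, -y, -z); pixel columns grow to the right and rows downward; lengths in m; the calibration is good to about 2 mm. A picture is of the moment at which its call begins: read the wrist's pose just before it.
- r.hand_in(): hands the job in, once; it reports no verdict.
The state is a dict: "clock": time; "joints": joint angles; "qvel": joint speeds; "tau": joint torques, N m; "tcp_pos": TCP position; "orientation": TCP orientation; "contact_force": force on the tool from outside, world axes, zero at the start; "moment": the same for the moment, N m; "grip_width": finger opening in m.
Only numpy, scipy, OpenCV 4.12 (cv2) and the standard library are available. Lean on these libraries where they do the work, as an engineer would, in place of code of your own. Each camera call takes 0.05 s, during which the arm holds its last target.

### The job

Take the brass-toned lantern hook, slide its flat foot nose first under the bridge of the desk clamp on the sideboard's far edge, and press the nose squarely against the sprung stop with a steady push of about 9 newtons, so that the plunger's green ring shows behind the clamp but its red part does not; never ram the plunger to the end of its travel. Finish still holding the hook there, flat on the sideboard and pushing steadily, so that I can tighten the thumbscrew. Leave the sweets box and the tumbler where they are.

Things in the scene. Friction and masses are not known exactly. Their poses are not given: they have to be found in the camera images.
- hook: Brass-coloured plastic lantern hook, about 120 g, standing on its foot: 120 mm long (x -30 to +90), 30 wide, 12 thick. Origin: underside of the foot, below the post's axis; x to the nose, z up. Post 24 x 24 mm, up to z = 80 mm, gripped on its +y/-y sides from above. A round arm 8 mm thick runs from the post at z = 72 mm over the foot to x = 116 mm, its tip turned up to z = 96 mm.
- hook_nose (a point): Middle of the front end face of the hook's foot, 90 mm ahead of the post's axis, 6 mm above the foot's underside. Axes as hook.
- clamp: Grey desk clamp, immovable. Origin: slot centre line, sideboard-top height, front of the back plate; x is the pushing direction, z up. Cheeks 20 mm high, slot 38 mm wide from x = -62 to 0, floor is the sideboard; mouth flares to 60 mm at x = -83. Bridge x -60 to -35, underside at z = 20, top 30 mm; thumbscrew on it to z = 54. Open above from x -35 to -16, then roofed. Back plate x 0 to 8, 30 mm high.
- stop_face (a point): Middle of the front face of the black rubber pad of the sprung stop, 6 mm above the sideboard, on the slot's centre line; the pad is 24 mm wide. At rest it lies at clamp x = -30 mm, and moves towards +x as it is pressed. Axes as the clamp.
- stop (a joint): Travel of the sprung stop (m): 0 at rest, grows as pushed in, ends at 0.022. No preload, 0.8 N per mm (9 N at 0.011). Its 11 mm thick stem comes out behind the back plate: plain metal (4 mm stands out at rest), then a green ring that begins to show at 7.5 mm of travel (6 N), then red from 15 mm (12 N).
- sweets_box: Turquoise lidded ceramic sweets box, round, 114 mm in diameter, 90 mm high to its knob, about 0.5 kg. Stands to one side of the clamp. Origin: centre of its underside.
- tumbler: Clear glass tumbler, 72 mm in diameter at the rim, 100 mm high. Stands to the other side of the clamp. Origin: centre of its underside.
Not all that is in view belongs to the job. Several things have the shape of the hook; the one meant has the colours described above.

How it is judged:
On the way, in this order (a step that is already met when the one before it is completed fails the run):
1. the nose of the hook's foot is in the slot under the bridge (y of hook_nose in the frame of clamp between -0.01 and 0.01 m and z of hook_nose in the frame of clamp between -0.001 and 0.014 m and x of hook_nose in the frame of clamp above -0.055 m and value of joint stop below 0.005 m), for 0.02 s.
2. the foot presses the stop within the force band (6 to 12 N, stop travel 7.5 to 15 mm), held by the fingers, for a second (y of hook_nose in the frame of clamp between -0.01 and 0.01 m and z of hook_nose in the frame of clamp between -0.001 and 0.014 m and value of joint stop between 0.0075 and 0.015 m and distance between hook_nose and stop_face below 0.01 m and x of hook_nose in the frame of stop_face between -0.004 and 0.004 m and angle between the x axis of hook and the x axis of clamp, either way round below 0.15 rad and contact force between the fingers and hook above 2 N), for 1 s.
At the end, for the whole second after the job is handed in: Fingers still hold the hook (over 2 N), foot flat (6 mm, 0.12 rad) and under the bridge, nose on the stop pad, square within 0.15 rad, stop pressed in steadily by 7.5 to 15 mm (6 to 12 N); sweets box, tumbler within 20 mm of their start (all of step 2 and height (world z) of hook between -0.003 and 0.006 m and angle between hook's own z axis and vertical below 0.12 rad and linear speed of hook below 0.01 m/s and velocity of joint stop between -0.005 and 0.005 m/s and distance of each of sweets_box, tumbler from where it was at the start of the episode below 0.02 m); the arm keeps its last pose, push and grip.
It fails at once if the plunger is rammed to the end of its travel (past 20 mm) (value of joint stop above 0.02 m).
It fails at once if sweets box or tumbler is pushed away by more than 20 mm or tipped (distance of any of sweets_box, tumbler from where it was at the start of the episode above 0.02 m or angle between any of sweets_box, tumbler's own z axis and vertical above 0.3 rad).
It also fails if it takes over 38 s, if anything falls off the work surface, if the arm or the gripper's body presses on something with over 40 N, if the wrist force passes 120 N, or if a joint passes its speed limit or range.

## Working session

There is one attempt and no reset: what is moved stays moved. The work goes in short steps, Python scripts to look and compute and a shell command to move; the robot and the scene stay as the last step left them, time stands still between calls to the robot, and variables do not carry over. Pictures are saved under pics/ and viewed, and the job is handed in when it is done.

```bash
ls; mkdir -p pics
python3 - <<'E'
from bench import r, imaging
import cv2,numpy as np
o=r.get_obs()
print({k:np.round(v,3).tolist() for k,v in o.items()})
for n in ["scene","top","wrist"]:
    f=imaging.grab_frame(n); cv2.imwrite(f"pics/{n}0.png",f["color"][:,:,::-1]); np.savez(f"pics/{n}0.npz",**f)
    print(n,{k:(np.round(v,3).tolist() if np.size(v)<20 else np.shape(v)) for k,v in f.items()})
E
```

```text
pics
{'clock': 0.0, 'joints': [1.101, 0.478, 0.022, 1.556, -0.011, 1.109, -0.083], 'qvel': [0.0, -0.001, -0.0, -0.001, -0.001, -0.0, 0.0], 'tau': [-0.001, -59.644, 1.608, -28.12, 0.013, 0.009, -0.0], 'tcp_pos': [0.239, -0.631, 0.23], 'orientation': [-1.358, 0.94, -0.937], 'contact_force': [0.43, 0.751, 0.473], 'moment': [-0.03, -0.031, 0.013], 'grip_width': 0.085}
scene {'color': (480, 640, 3), 'z_map': (480, 640), 'fx': 492.135, 'fy': 492.135, 'cx': 321.167, 'cy': 238.424, 'world_to_cam': [[0.564, 0.826, -0.02, -0.315], [-0.578, 0.412, 0.704, 0.256], [0.59, -0.385, 0.71, -1.143], [0.0, 0.0, 0.0, 1.0]]}
top {'color': (480, 640, 3), 'z_map': (480, 640), 'fx': 534.265, 'fy': 534.265, 'cx': 324.277, 'cy': 236.61, 'world_to_cam': [[0.009, -1.0, -0.009, 0.053], [0.996, 0.009, 0.091, -0.535], [-0.091, -0.01, 0.996, -0.967], [0.0, 0.0, 0.0, 1.0]]}
wrist {'color': (480, 640, 3), 'z_map': (480, 640), 'fx': 385.505, 'fy': 385.505, 'cx': 315.245, 'cy': 242.808, 'hand_eye': [[1.0, -0.0, -0.001, 0.0], [-0.0, 0.326, -0.945, -0.144], [0.0, 0.945, 0.326, 0.084], [0.0, 0.0, 0.0, 1.0]]}
```

View pics/scene0.png

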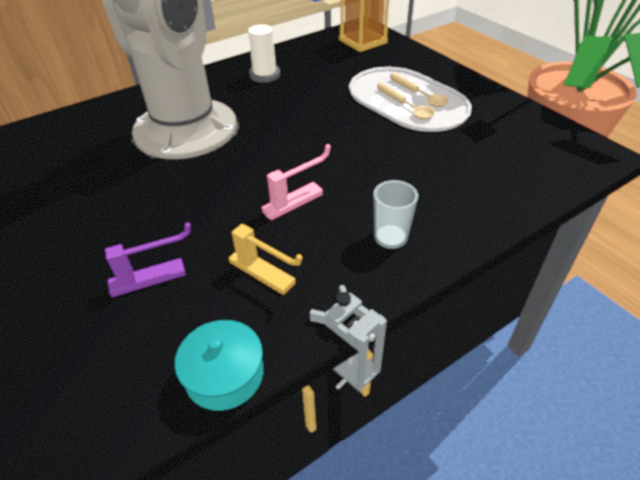

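View pics/top0.png

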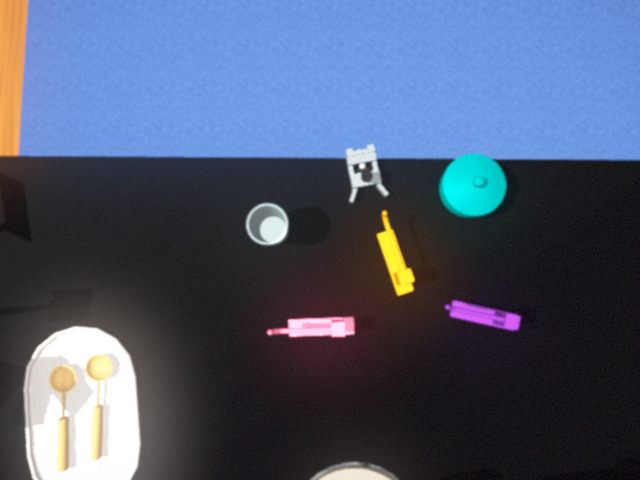

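View pics/wrist0.png

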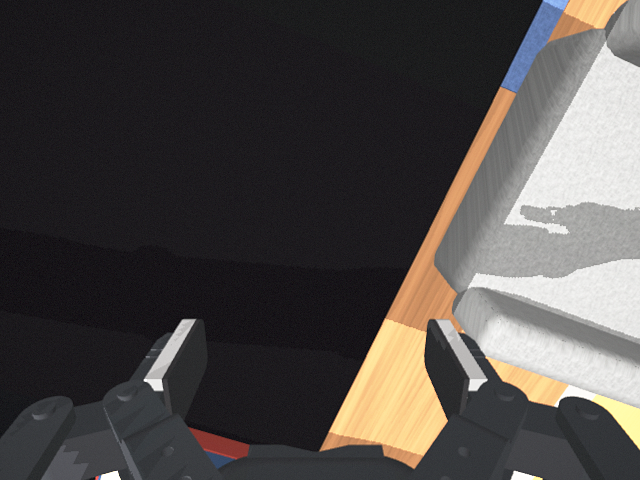

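The top view shows the brass hook at about (395,262) with its nose towards the clamp at (365,172). The tumbler is at (267,225) and the sweets box at (473,185). Next I'll measure them.

```bash
cat > h.py <<'E'
import numpy as np,cv2
from scipy.spatial.transform import Rotation as R
def load(p): return dict(np.load(p))
def cloud(f,T=None):
    z=f["z_map"]; v,u=np.mgrid[:z.shape[0],:z.shape[1]]
    P=np.stack([(u-f["cx"])/f["fx"]*z,-(v-f["cy"])/f["fy"]*z,-z],-1)
    M=np.linalg.inv(f["world_to_cam"]) if T is None else T@f["hand_eye"]
    W=P@M[:3,:3].T+M[:3,3]; W[z==0]=np.nan
    return W
def Tobs(o):
    T=np.eye(4);T[:3,:3]=R.from_rotvec(o["orientation"]).as_matrix();T[:3,3]=o["tcp_pos"];return T
def show(o):
    T=Tobs(o); print(np.round(T[:3],4)); 
def brass(c):
    h=cv2.cvtColor(c,cv2.COLOR_RGB2HSV); return (h[...,0]>15)&(h[...,0]<32)&(h[...,1]>120)&(h[...,2]>60)
E
python3 - <<'E'
from h import *
from bench import r
show(r.get_obs())
for n,box in [("top",(370,200,425,305)),("scene",(220,215,310,300))]:
    f=load(f"pics/{n}0.npz");W=cloud(f);m=brass(f["color"]);k=np.zeros_like(m);k[box[1]:box[3],box[0]:box[2]]=1;m&=k
    print(n,m.sum())
    for nm,a,b in [("foot",.006,.016),("post top",.074,.086),("tip",.088,.1)]:
        q=W[m&(W[...,2]>a)&(W[...,2]<b)]
        if len(q)<3: continue
        rc=cv2.minAreaRect((q[:,:2]*1000).astype(np.float32)); print(nm,len(q),np.round(q.mean(0),4),np.round(rc[0],1),np.round(rc[1],1),round(rc[2],1))
    # others
f=load("pics/top0.npz");W=cloud(f)
hsv=cv2.cvtColor(f["color"],cv2.COLOR_RGB2HSV)
m=(hsv[...,0]>80)&(hsv[...,0]<95)&(hsv[...,1]>120);m[:, :420]=0;q=W[m];q=q[q[:,2]>.01];print("sweets",cv2.minEnclosingCircle((q[:,:2]*1000).astype(np.float32)),q[:,2].max())
c=W[140:210,340:395];
g=(hsv[140:210,340:395,1]<60)&(hsv[140:210,340:395,2]>60)
for a,b in [(.01,.024),(.025,.035),(.04,.06)]:
    q=c[g&(c[...,2]>a)&(c[...,2]<b)];print("clamp",a,len(q)); 
    if len(q)>3: print(np.round(q.min(0),4),np.round(q.max(0),4),[np.round(x,1).tolist() for x in cv2.minAreaRect((q[:,:2]*1000).astype(np.float32))])
cv2.imwrite("pics/topz.png",cv2.resize(f["color"][130:310,330:430,::-1],None,fx=5.5,fy=3.3*1,interpolation=cv2.INTER_CUBIC))
cv2.imwrite("pics/clz.png",cv2.resize(f["color"][140:210,335:400,::-1],None,fx=8,fy=8,interpolation=cv2.INTER_CUBIC))
s=load("pics/scene0.npz")
cv2.imwrite("pics/clzs.png",cv2.resize(s["color"][275:400,295:400,::-1],None,fx=4.5,fy=4.5,interpolation=cv2.INTER_CUBIC))
E
```

```text
[[ 3.539e-01 -6.000e-04  9.353e-01  2.387e-01]
 [-9.353e-01  1.300e-03  3.539e-01 -6.309e-01]
 [-1.400e-03 -1.000e+00 -1.000e-04  2.306e-01]]
top 1591
foot 640 [ 0.491  -0.0705  0.0124] [489.7 -74.7] [119.7  30.9] 18.9
post top 426 [ 0.4929 -0.0732  0.0791] [509.7 -67.2] [126.4  24.1] 19.4
tip 20 [ 0.5699 -0.0466  0.0943] [569.6 -46.7] [5.4 8.3] 89.4
scene 2525
foot 866 [ 0.5018 -0.0712  0.0106] [489.  -73.3] [120.4  31.7] 19.0
post top 356 [ 0.4897 -0.0741  0.0778] [511.  -68.5] [131.7  25.4] 15.9
tip 24 [ 0.5714 -0.0458  0.0929] [570.6 -45.3] [6.  7.7] 57.6
sweets ((628.69384765625, -212.65170288085938), 57.52379608154297) 0.09389414622773973
clamp 0.01 290
[ 0.6017 -0.0607  0.0103] [0.6968 0.0184 0.024 ] [[652.4, -21.4], [95.9, 71.9], 5.3]
clamp 0.025 703
[ 0.6128 -0.0566  0.025 ] [0.7079 0.0186 0.035 ] [[657.5, -18.2], [96.5, 61.0], 9.9]
clamp 0.04 116
[ 0.6339 -0.0283  0.0453] [ 0.6545 -0.0081  0.0591] [[644.2, -18.2], [20.2, 20.6], 89.8]
```

View pics/clz.png

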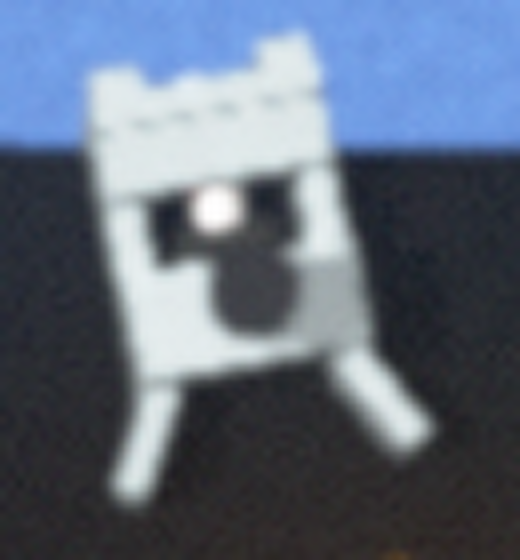

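View pics/clzs.png

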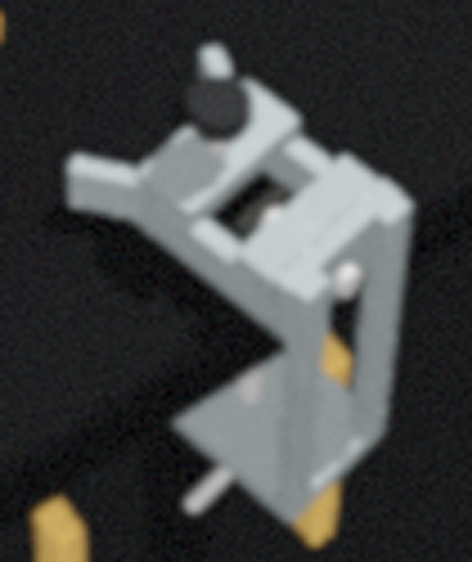

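Run:
```python
from h import *
img=np.zeros((600,600,3),np.uint8)+40
# ortho: 5px/mm... x 590..710 up, y -80..40 ; 
for n,off in [("top",0),("scene",1)]:
    f=load(f"pics/{n}0.npz");W=cloud(f)
    hs=cv2.cvtColor(f["color"],cv2.COLOR_RGB2HSV)
    m=(W[...,0]>.58)&(W[...,0]<.71)&(W[...,1]>-.08)&(W[...,1]<.04)&(W[...,2]>.012)
    q=W[m];
    for x,y,z in q*1000:
        c=(0,255,255) if z>36 else (0,255,0) if z>25 else (255,100,0)
        if n=="scene": c=tuple(int(a*.6)+90*(i==2) for i,a in enumerate(c))
        cv2.circle(img,(int((40-y)*5),int((710-x)*5*.9)),2,c,-1)
    t=W[m&(W[...,2]>.0265)&(W[...,2]<.034)&(hs[...,1]<70)]*1000
    rc=cv2.minAreaRect(t[:,:2].astype(np.float32));print(n,len(t),rc,np.median(t[:,2]))
    # line fits: side edges. rotate by yaw candidates, see sharpness
    best=[]
    for a in np.arange(0,20,.5):
        c,s=np.cos(np.radians(a)),np.sin(np.radians(a)); u=t[:,0]*c+t[:,1]*s; v=-t[:,0]*s+t[:,1]*c
        best.append((np.percentile(v,98)-np.percentile(v,2),a,np.percentile(v,1),np.percentile(v,99),np.percentile(u,1)))
    print(np.round(sorted(best)[:4],2))
    k=W[m&(W[...,2]>.046)]*1000; print("screw",np.round(k.mean(0),1),np.round(k.max(0),1))
cv2.imwrite("pics/ortho.png",img)
```

```text
top 657 ((665.9586791992188, -13.815277099609375), (78.90511322021484, 54.18749237060547), 12.21134090423584) 29.958846293742127
[[  51.84   11.   -167.19 -114.18  616.65]
 [  51.86   10.   -155.86 -102.78  618.87]
 [  51.91   11.5  -172.86 -119.79  615.27]
 [  51.98   10.5  -161.55 -108.59  617.79]]
screw [643.8 -18.1  54.6] [654.5  -8.1  59.1]
scene 832 ((667.430908203125, -12.116008758544922), (74.27940368652344, 55.141780853271484), 11.618334770202637) 28.355056433596648
[[  52.3    11.   -166.07 -112.55  617.11]
 [  52.36   10.5  -160.42 -106.93  618.2 ]
 [  52.41   11.5  -171.53 -118.28  615.79]
 [  52.5    12.5  -182.88 -129.53  612.82]]
screw [644.8 -17.8  52. ] [654.4  -6.7  55.7]
```

View pics/ortho.png

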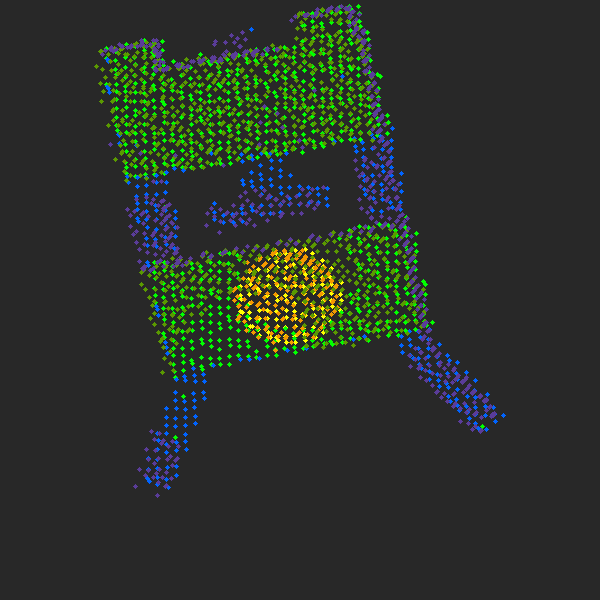

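Clamp origin is about (0.691, -0.009) with yaw 11°; the thumbscrew position agrees. The hook origin is about (0.461, -0.084) with yaw 18.9°, and the arm tip is where that predicts. I'll move above the post.

```bash
python3 -m jog '0 1.8 0 0 0 0 1;0 0 0 -15 0 13 1;0 0 0 -31 0 27 1;0 0 0 -31 0 27 1;0 0 0 -31 0 27 1' 60; python3 -m jog '0 0 0 -31 0 27 1;0 0 0 -31 0 27 1;0 0 0 -31 0 27 1;0 0 0 -31 0 27 1;0 0 0 -31 0 27 1';python3 -m jog '0 0 0 -31 0 27 1;0 0 0 -31 0 27 1;0 0 0 -31 0 27 1;0 0 0 -31 0 27 1;0 0 0 -31 0 27 1'
python3 - <<'E'
from h import *
from bench import r,imaging
o=r.get_obs();show(o);print(o["clock"],o["contact_force"],np.round(o["joints"],2))
f=imaging.grab_frame("wrist");cv2.imwrite("pics/w1.png",f["color"][:,:,::-1]);np.savez("pics/w1.npz",T=Tobs(o),**f)
t=load("pics/top0.npz");W=cloud(t)
for b in [(265,310,360,345),(440,295,525,335)]:
    q=W[b[1]:b[3],b[0]:b[2]].reshape(-1,3);
    for a,c in [(.008,.02),(.07,.1)]:
        k=q[(q[:,2]>a)&(q[:,2]<c)]*1000;rc=cv2.minAreaRect(k[:,:2].astype(np.float32));print(a,np.round(cv2.boxPoints(rc)).tolist())
E
```

```text
clock: 0.57
tcp_pos: [0.2929, -0.497, 0.2308]
orientation: [-1.347, 0.964, -0.963]
contact_force: [1.7, 0.3, -0.8]
grip_width: 0.0856
clock: 0.98
tcp_pos: [0.3704, -0.3063, 0.2313]
orientation: [-1.348, 0.963, -0.963]
contact_force: [0.8, -0.8, -0.5]
grip_width: 0.0853
clock: 1.4
tcp_pos: [0.4478, -0.1159, 0.2314]
orientation: [-1.348, 0.962, -0.963]
contact_force: [0.9, -0.7, -0.8]
grip_width: 0.0854
[[ 3.242e-01  3.000e-04  9.460e-01  4.478e-01]
 [-9.460e-01 -3.000e-04  3.242e-01 -1.159e-01]
 [ 4.000e-04 -1.000e+00  1.000e-04  2.314e-01]]
1.4 [ 0.92906305 -0.72191957 -0.78916176] [ 0.4   0.14 -0.31  2.03  0.05  0.98 -1.17]
0.008 [[351.0, 121.0], [357.0, 2.0], [387.0, 3.0], [381.0, 123.0]]
0.07 [[358.0, 151.0], [360.0, 20.0], [382.0, 20.0], [380.0, 152.0]]
0.008 [[366.0, -293.0], [395.0, -299.0], [420.0, -182.0], [391.0, -175.0]]
0.07 [[372.0, -277.0], [396.0, -282.0], [423.0, -152.0], [399.0, -147.0]]
```

View pics/w1.png

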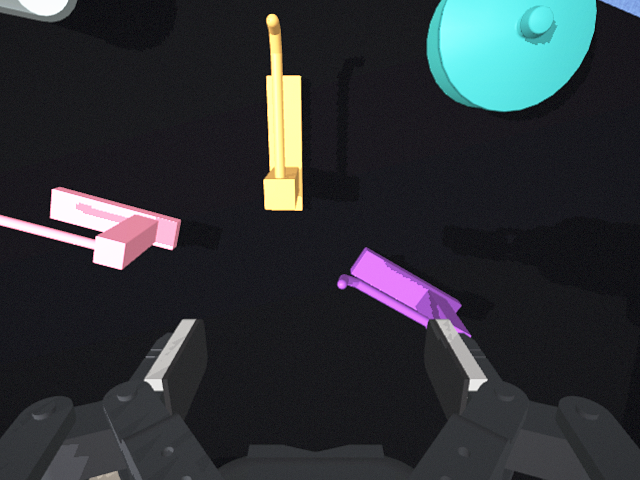

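The wrist view shows the brass post top at (282,190) and the foot's nose at about (284,77), along the tool's z. The neighbouring hooks are clear of the fingers. I'll refine the hook pose from this view.

Run:
```python
from h import *
d=load("pics/w1.npz");T=d["T"];W=cloud(d,T);m=brass(d["color"]);m[:,:240]=0;m[:,330:]=0;m[230:]=0
for nm,a,b in [("foot",.006,.016),("post",.074,.086),("tip",.088,.1)]:
    q=W[m&(W[...,2]>a)&(W[...,2]<b)]*1000; rc=cv2.minAreaRect(q[:,:2].astype(np.float32));print(nm,len(q),np.round(rc[0],1),np.round(rc[1],1),round(rc[2],1),np.median(q[:,2]))
    if nm=="post":
        p=q[(q[:,:2]-q[:,:2].mean(0))@np.array([.946,.324])<60]
q=W[m&(W[...,2]>.074)&(W[...,2]<.086)]*1000
l=(q[:,:2]@np.array([.946,.324]));s=q[:,:2]@np.array([.324,-.946]);print(np.percentile(l,[1,99]),l.min())
k=l<l.min()+20;print("post along",l.min(),"side",np.percentile(s[k],[1,99]))
```

```text
foot 253 [489.1 -73.2] [119.   30.2] 19.0 13.056120848871867
post 630 [509.2 -66.9] [125.1  24. ] 18.1 76.58731989596998
tip 119 [568.9 -45.7] [8.5 7.8] 23.0 94.26928071961966
[401.51147129 520.34795667] 397.44701554099146
post along 397.44701554099146 side [215.58844975 239.6694888 ]
```

```bash
python3 -m jog '0 0 0 -13 0 12 1;0 0 0 -13 0 11 1;0 0 0 0 30 0 1;0 0 0 0 30 0 1;0 0 0 0 25 0 1'
python3 - <<'E'
from h import *
from bench import r,imaging
o=r.get_obs();T=Tobs(o);p=T[:2,3]*1000;print("along,side",p@[.946,.324],p@[.324,-.946],o["contact_force"])
f=imaging.grab_frame("wrist");cv2.imwrite("pics/w2.png",f["color"][:,:,::-1])
E
```

```text
clock: 1.87
tcp_pos: [0.4606, -0.0856, 0.145]
orientation: [-1.348, 0.962, -0.962]
contact_force: [-0.1, -0.6, -1.1]
grip_width: 0.0853
along,side 408.01354211561636 230.2671027673825 [-0.09616658 -0.64637631 -1.08158529]
```

View pics/w2.png

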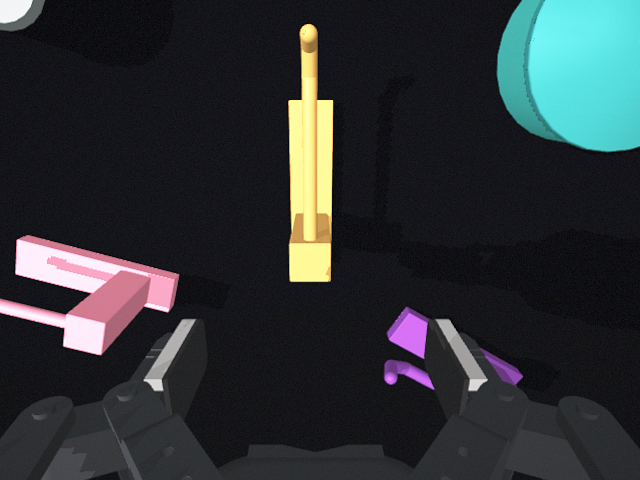

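The fingers straddle the post, which sits at u of about 310 against 315 for the finger centre, so 2 mm off. I'll correct that, go down and grip.

```bash
python3 -m jog '0 0 0 -2 20 1 1;0 0 0 0 30 0 1;0 0 0 0 30 0 1;0 0 0 0 25 0 1;0 0 0 0 14 0 1'; python3 -m jog '0 0 0 0 0 0 1;0 0 0 0 0 0 0.3;0 0 0 0 0 0 0.2;0 0 0 0 0 0 0.1;0 0 0 0 0 0 0.1' 50;python3 -m jog '0 0 0 0 0 0 0;0 0 0 0 0 0 0;0 0 0 0 0 0 0;0 0 0 0 0 0 0;0 0 0 0 0 0 0' 60
python3 - <<'E'
from h import *
from bench import r,imaging
o=r.get_obs();show(o)
f=imaging.grab_frame("wrist");cv2.imwrite("pics/w3.png",f["color"][:,:,::-1]);np.savez("pics/w3.npz",T=Tobs(o),**f)
f=imaging.grab_frame("scene");cv2.imwrite("pics/s3.png",f["color"][:,:,::-1])
E
```

```text
clock: 2.33
tcp_pos: [0.4601, -0.0838, 0.0255]
orientation: [-1.349, 0.965, -0.961]
contact_force: [-0.6, 1.1, -0.5]
grip_width: 0.0852
clock: 2.75
tcp_pos: [0.4623, -0.0838, 0.0286]
orientation: [-1.346, 0.961, -0.964]
contact_force: [0.5, 0.3, -0.3]
grip_width: 0.0388
clock: 3.17
tcp_pos: [0.4617, -0.0837, 0.028]
orientation: [-1.347, 0.962, -0.963]
contact_force: [-1.6, 1.5, 6.9]
grip_width: 0.0234
[[ 3.243e-01  1.000e-03  9.460e-01  4.617e-01]
 [-9.460e-01 -3.000e-04  3.243e-01 -8.370e-02]
 [ 6.000e-04 -1.000e+00  9.000e-04  2.800e-02]]
```

View pics/w3.png

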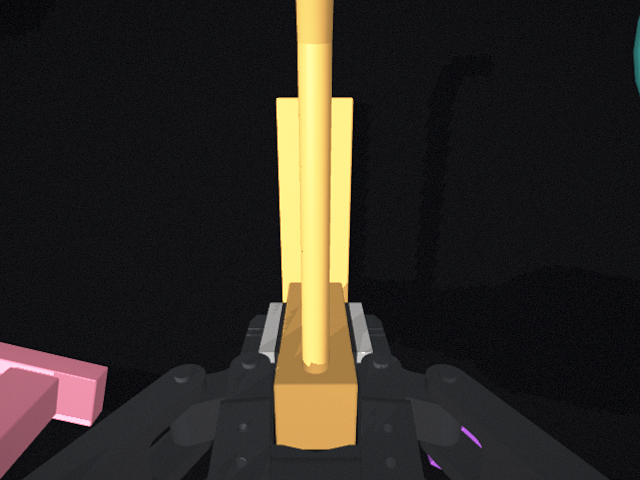

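View pics/s3.png

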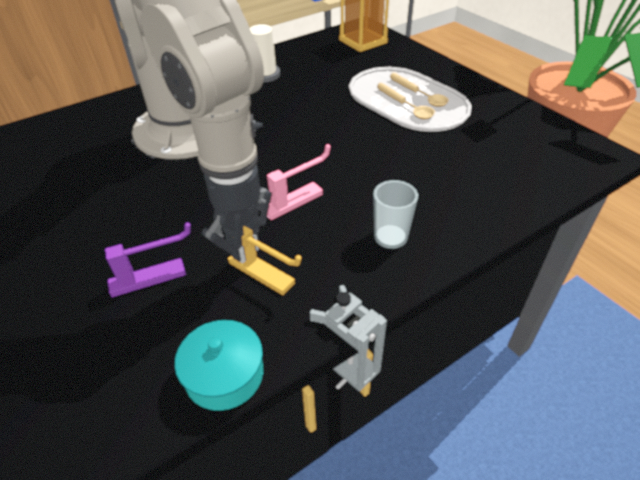

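Gripped at 23.4 mm width; the foot points straight ahead in the wrist view, with its nose edge at (315,98). I'll lift a little, turn to the clamp yaw and line up about 17 mm short of the mouth.

```bash
python3 -m jog '0 0 0 0 -8 0 0;0 4 0 0 0 0 0;0 4 0 0 0 0 0;0 0 0 -10 0 16 0;0 0 0 -10 0 16 0'; python3 -m jog '0 0 0 -6 0 11 0;0 0 0 -4 0 7 0;0 0 0 0 0 0 0;0 0 0 0 0 0 0;0 0 0 0 0 0 0'
cat > look.py <<'E'
import sys
from h import *
from bench import r,imaging
o=r.get_obs();show(o);print(o["clock"],np.round(o["contact_force"],1),o["grip_width"])
for n in sys.argv[2:]:
    f=imaging.grab_frame(n);p=f"pics/{n}_{sys.argv[1]}"
    cv2.imwrite(p+".png",f["color"][:,:,::-1]);np.savez(p+".npz",T=Tobs(o),**f)
E
python3 look.py a wrist scene top
```

```text
clock: 3.68
tcp_pos: [0.4883, -0.0586, 0.0357]
orientation: [-1.294, 1.07, -1.069]
contact_force: [0.2, 0.2, -0.7]
grip_width: 0.0233
clock: 4.1
tcp_pos: [0.5036, -0.0455, 0.0351]
orientation: [-1.294, 1.069, -1.068]
contact_force: [-0.0, -0.4, -1.6]
grip_width: 0.0232
[[ 1.888e-01 -1.400e-03  9.820e-01  5.036e-01]
 [-9.820e-01 -6.000e-04  1.888e-01 -4.550e-02]
 [ 3.000e-04 -1.000e+00 -1.500e-03  3.510e-02]]
4.1 [-0.  -0.4 -1.6] 0.02322016529965609
```

View pics/wrist_a.png

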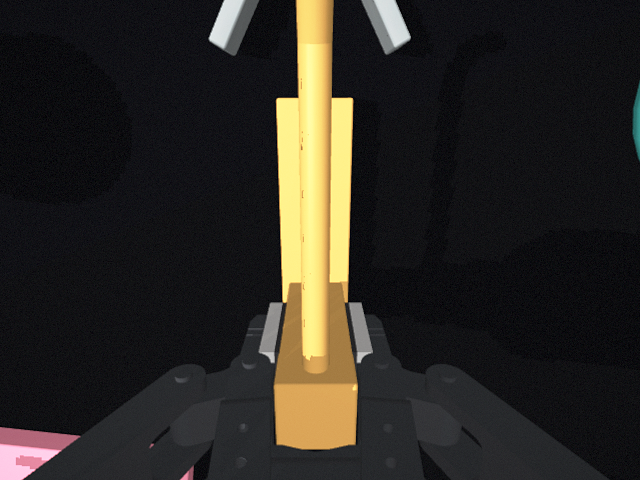

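View pics/scene_a.png

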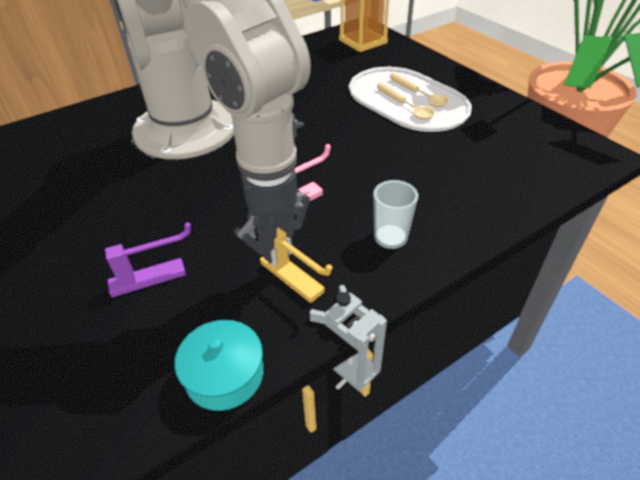

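View pics/top_a.png

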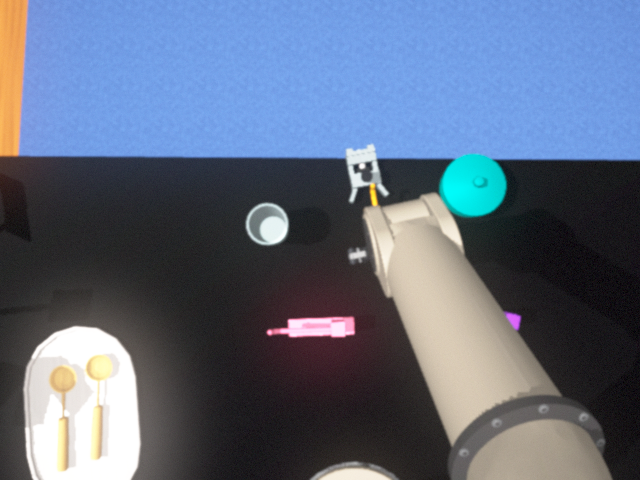

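In the wrist view the flare ends, near (225,45) and (398,45), lie almost symmetrically about the foot centre at u = 315. I'll measure them in the tool frame.

Run:
```python
from h import *
d=load("pics/wrist_a.npz");W=cloud(d,np.eye(4))*1000 # tool frame
T=d["T"];hs=cv2.cvtColor(d["color"],cv2.COLOR_RGB2HSV)
Z=T[2,3]*1000-W[...,1]  # world height approx
g=(hs[...,1]<50)&(hs[...,2]>110)&(Z>16)&(Z<24);g[100:]=0
for nm,sl in [("L",slice(0,290)),("R",slice(340,640))]:
    k=np.zeros_like(g);k[:,sl]=1;q=W[g&k];rc=cv2.minAreaRect(q[:,[0,2]].astype(np.float32));print(nm,len(q),q.min(0),q.max(0),np.round(cv2.boxPoints(rc),1).tolist())
m=brass(d["color"])
q=W[m&(Z>15)&(Z<24)];print("foot",len(q),np.percentile(q,[1,99],axis=0).round(1))
q=q[q[:,2]>60];print("front foot x",np.percentile(q[:,0],[2,98]),"nose",np.percentile(q[:,2],99.5), "height",np.median(T[2,3]*1000-q[:,1]))
```

```text
L 943 [-38.77610382  11.13627505 105.32069789] [-24.91186629  18.96817461 121.03915703] [[-39.5, 108.4000015258789], [-33.29999923706055, 104.80000305175781], [-24.200000762939453, 120.5999984741211], [-30.399999618530273, 124.19999694824219]]
R 1099 [ 20.42809784  11.23660809 105.71204156] [ 35.00350367  19.01388289 121.74752383] [[20.100000381469727, 121.5], [29.200000762939453, 105.19999694824219], [35.70000076293945, 108.80000305175781], [26.600000381469727, 125.0999984741211]]
foot 979 [[-14.8  11.5   1.4]
 [ 15.2  16.6  88.5]]
front foot x [-14.86739975  15.02615845] nose 88.53129454697991 height 20.080595331978337
```

Clamp centreline is 2 mm to the tool's -x and the yaw agrees within 0.5°. The nose is about 16 mm short of the mouth. I'll lower to just above the sideboard, shift, and slide in.

```bash
python3 -m jog '0 0 0 -2 2 0 0;0 0 0 0 3 0 0;0 0 0 0 1 0 0;0 0 0 0 0 0 0;0 0 0 0 0 0 0'; python3 -m jog '0 0 0 0 0 5 0;0 0 0 0 0 5 0;0 0 0 0 0 5 0;0 0 0 0 0 5 0;0 0 0 0 0 0 0'; python3 look.py b wrist
```

```text
clock: 4.67
tcp_pos: [0.5042, -0.0427, 0.0291]
orientation: [-1.294, 1.068, -1.067]
contact_force: [-0.5, -0.0, -1.1]
grip_width: 0.0232
clock: 5.08
tcp_pos: [0.5257, -0.0384, 0.0295]
orientation: [-1.292, 1.066, -1.068]
contact_force: [0.9, -0.2, -0.4]
grip_width: 0.0234
[[ 1.900e-01  1.800e-03  9.818e-01  5.257e-01]
 [-9.818e-01  4.000e-04  1.900e-01 -3.840e-02]
 [-1.000e-04 -1.000e+00  1.900e-03  2.950e-02]]
5.0833 [ 0.9 -0.2 -0.4] 0.023370618050951624
```

View pics/wrist_b.png

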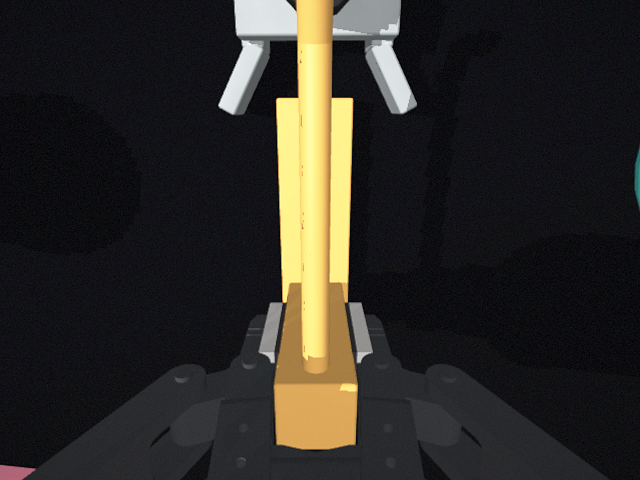

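The bridge front edge (236–401, row 37) and the flares are centred within 1 mm on the foot, and the edge is level, so it's square. I'll slide in.

```bash
python3 -m jog '0 0 0 0 0 7 0;0 0 0 0 0 7 0;0 0 0 0 0 7 0;0 0 0 0 0 7 0;0 0 0 0 0 4 0'; python3 -m jog '0 0 0 0 0 0 0;0 0 0 0 0 0 0;0 0 0 0 0 0 0;0 0 0 0 0 0 0;0 0 0 0 0 0 0'; python3 look.py c wrist scene; python3 -c "
import cv2;s=cv2.imread('pics/scene_c.png');cv2.imwrite('pics/sc_z.png',cv2.resize(s[270:400,290:410],None,fx=4.5,fy=4.5,interpolation=cv2.INTER_CUBIC))"
```

```text
clock: 5.55
tcp_pos: [0.5568, -0.0324, 0.0294]
orientation: [-1.293, 1.067, -1.068]
contact_force: [0.5, -0.7, -1.0]
grip_width: 0.0235
clock: 5.97
tcp_pos: [0.555, -0.033, 0.0293]
orientation: [-1.294, 1.068, -1.068]
contact_force: [0.5, -0.0, -1.0]
grip_width: 0.0233
[[ 1.895e-01 -4.000e-04  9.819e-01  5.550e-01]
 [-9.819e-01 -1.000e-04  1.895e-01 -3.300e-02]
 [ 1.000e-04 -1.000e+00 -4.000e-04  2.930e-02]]
5.9667 [ 0.5 -0.  -1. ] 0.023326536460182436
```

View pics/wrist_c.png

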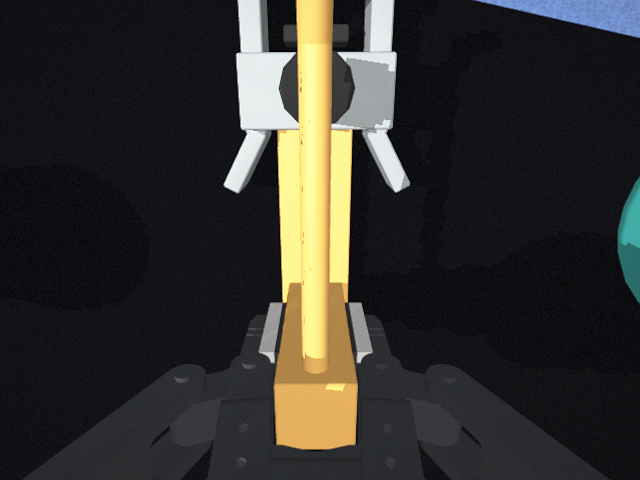

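View pics/sc_z.png

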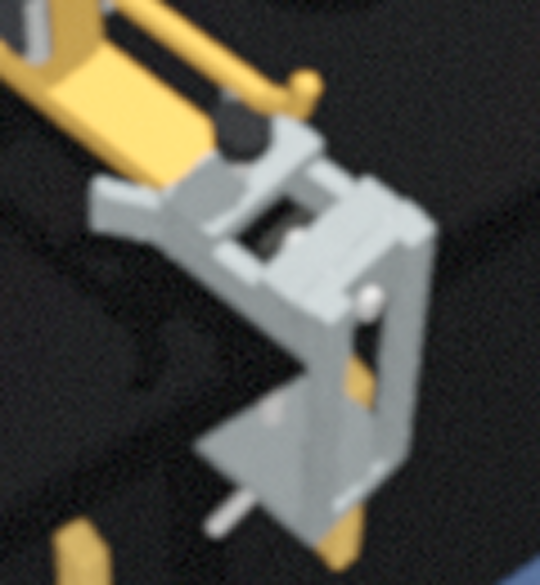

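The nose is in the slot (wrist (315,130) vanishing under the bridge), at clamp x of about -47. I'll settle the foot on the sideboard and approach the stop.

```bash
python3 -m jog '0 0 0 0 1.5 0 0;0 0 0 0 0 3 0;0 0 0 0 0 3 0;0 0 0 0 0 3 0;0 0 0 0 0 3 0'; python3 -m jog '0 0 0 0 0 2 0;0 0 0 0 0 2 0;0 0 0 0 0 1 0;0 0 0 0 0 0 0;0 0 0 0 0 0 0';python3 look.py d
```

```text
clock: 6.48
tcp_pos: [0.5665, -0.0309, 0.0281]
orientation: [-1.294, 1.068, -1.068]
contact_force: [-5.9, -1.1, 6.2]
grip_width: 0.0234
clock: 6.9
tcp_pos: [0.5717, -0.0298, 0.0281]
orientation: [-1.294, 1.068, -1.068]
contact_force: [-4.3, 0.0, 4.7]
grip_width: 0.0232
[[ 1.894e-01 -7.000e-04  9.819e-01  5.717e-01]
 [-9.819e-01 -4.000e-04  1.894e-01 -2.980e-02]
 [ 3.000e-04 -1.000e+00 -7.000e-04  2.810e-02]]
6.9 [-4.3  0.   4.7] 0.02324195597490104
```

```bash
python3 -m jog '0 0 0 0 -0.4 2 0;0 0 0 0 0 1 0;0 0 0 0 0 1 0;0 0 0 0 0 0 0;0 0 0 0 0 0 0';python3 -m jog '0 0 0 0 0 1 0;0 0 0 0 0 1 0;0 0 0 0 0 0 0;0 0 0 0 0 0 0;0 0 0 0 0 0 0'; python3 look.py e wrist scene; python3 -c "
import cv2;s=cv2.imread('pics/scene_e.png');cv2.imwrite('pics/se_z.png',cv2.resize(s[270:400,290:410],None,fx=4.5,fy=4.5,interpolation=cv2.INTER_CUBIC))"
```

```text
clock: 7.32
tcp_pos: [0.5752, -0.0291, 0.0282]
orientation: [-1.295, 1.069, -1.067]
contact_force: [-5.7, -1.5, 6.0]
grip_width: 0.0238
clock: 7.73
tcp_pos: [0.5767, -0.0289, 0.0282]
orientation: [-1.295, 1.069, -1.067]
contact_force: [-6.8, -1.2, 7.0]
grip_width: 0.0232
[[ 1.894e-01 -2.500e-03  9.819e-01  5.767e-01]
 [-9.819e-01 -7.000e-04  1.894e-01 -2.890e-02]
 [ 2.000e-04 -1.000e+00 -2.600e-03  2.820e-02]]
7.7333 [-6.8 -1.2  7. ] 0.0232018238678262
```

View pics/wrist_e.png

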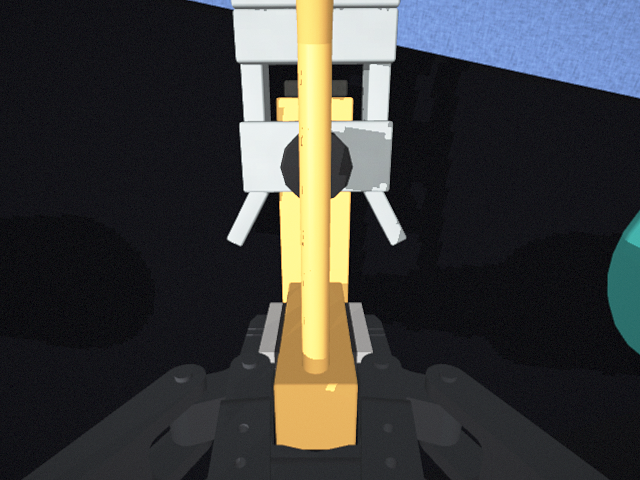

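View pics/se_z.png

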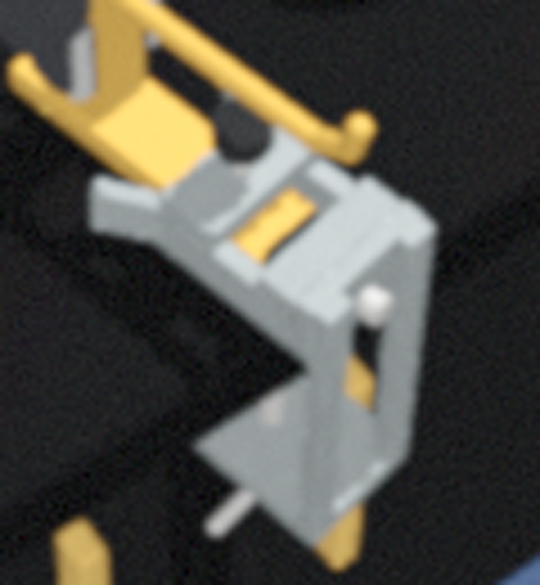

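Now the nose fills the window behind the bridge (wrist row 97, between the bridge's rear edge at row 122 and the roof edge at row 63). No green shows on the stem yet. I'll measure the nose against these edges.

```bash
cat > nose.py <<'E'
import sys
from h import *
d=load(sys.argv[1]);T=d["T"];W=cloud(d,np.eye(4))*1000;Z=T[2,3]*1000-W[...,1]
hs=cv2.cvtColor(d["color"],cv2.COLOR_RGB2HSV);m=brass(d["color"]);z=W[...,2];x=W[...,0]
side=((x>-13)&(x<-7))|((x>7)&(x<13))
f=m&(Z>8)&(Z<17)&side; n=np.percentile(z[f],99.5)
g=(hs[...,1]<60)&(hs[...,2]>110)&(Z>26)&(Z<34)&(abs(x)<25)
b=g&(z>n-60)
zz=np.sort(z[b]); gap=np.argmax(np.diff(zz)); print("nose",n,"grey runs",zz[0],zz[gap],zz[gap+1],zz[-1])
o=[(-60-zz[0]),(-35-zz[gap]),(-16-zz[gap+1])]; print("clamp x of nose by bridge front, rear, roof:",[round(n+k,1) for k in o])
for s,nm in((-1,"L"),(1,"R")):
    q=z[g&(s*x>8)&(z<zz[gap]+.01)]; p=z[f&(s*x>0)]; print(nm,"bridge rear",np.percentile(q,99.5).round(1),"nose",np.percentile(p,99.5).round(1))
E
python3 nose.py pics/wrist_e.npz
```

```text
nose 88.52250773191044 grey runs 55.17540220985453 80.39112877566187 98.92924745437887 117.06790382994461
clamp x of nose by bridge front, rear, roof: [np.float64(-26.7), np.float64(-26.9), np.float64(-26.4)]
L bridge rear 80.1 nose 88.5
R bridge rear 80.3 nose 88.5
```

Travel is about 3.5–4.5 mm and the foot is square. I'll go on 6 mm.

```bash
python3 -m jog '0 0 0 0 0 1.5 0;0 0 0 0 0 1.5 0;0 0 0 0 0 1.5 0;0 0 0 0 0 1.5 0;0 0 0 0 0 0 0';python3 -m jog '0 0 0 0 0 0 0;0 0 0 0 0 0 0;0 0 0 0 0 0 0;0 0 0 0 0 0 0;0 0 0 0 0 0 0'; python3 look.py f wrist scene; python3 nose.py pics/wrist_f.npz; python3 -c "
import cv2;s=cv2.imread('pics/scene_f.png');cv2.imwrite('pics/sf_z.png',cv2.resize(s[310:370,340:400],None,fx=9,fy=9,interpolation=cv2.INTER_CUBIC))"
```

```text
clock: 8.25
tcp_pos: [0.581, -0.028, 0.0283]
orientation: [-1.298, 1.071, -1.066]
contact_force: [-12.9, -2.6, 12.8]
grip_width: 0.0234
clock: 8.67
tcp_pos: [0.581, -0.028, 0.0282]
orientation: [-1.298, 1.071, -1.066]
contact_force: [-11.6, -1.9, 11.9]
grip_width: 0.0233
[[ 1.893e-01 -5.400e-03  9.819e-01  5.810e-01]
 [-9.819e-01 -1.400e-03  1.893e-01 -2.800e-02]
 [ 3.000e-04 -1.000e+00 -5.600e-03  2.820e-02]]
8.6667 [-11.6  -1.9  11.9] 0.023308176566285116
nose 88.49204150566194 grey runs 50.43260042850702 76.02865131240196 94.60582922747024 117.05246545608175
clamp x of nose by bridge front, rear, roof: [np.float64(-21.9), np.float64(-22.5), np.float64(-22.1)]
L bridge rear 75.7 nose 88.5
R bridge rear 76.0 nose 88.5
```

View pics/sf_z.png

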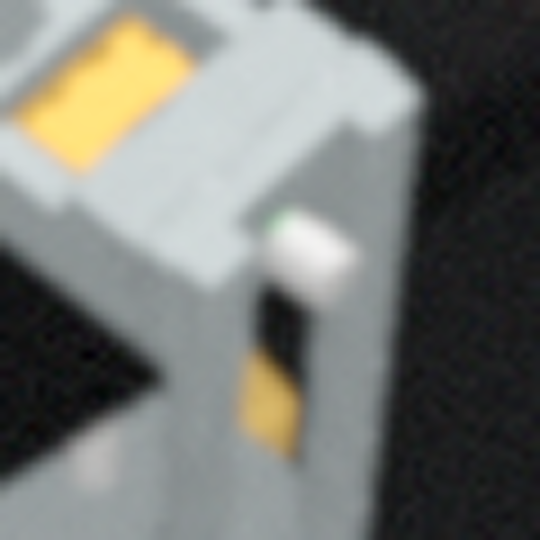

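Green has just begun to show on the stem (crop (280,215)), so travel is about 8 mm. I'll go about 3 mm more.

```bash
python3 -m jog '0 0 0 0 0 1 0;0 0 0 0 0 1 0;0 0 0 0 0 1 0;0 0 0 0 0 1 0;0 0 0 0 0 0 0';python3 -m jog '0 0 0 0 0 0 0;0 0 0 0 0 0 0;0 0 0 0 0 0 0;0 0 0 0 0 0 0;0 0 0 0 0 0 0'; python3 look.py g wrist scene; python3 nose.py pics/wrist_g.npz; python3 -c "
import cv2;s=cv2.imread('pics/scene_g.png');cv2.imwrite('pics/sg_z.png',cv2.resize(s[310:370,340:400],None,fx=9,fy=9,interpolation=cv2.INTER_CUBIC))"
```

```text
clock: 9.18
tcp_pos: [0.5836, -0.0276, 0.0283]
orientation: [-1.3, 1.073, -1.065]
contact_force: [-16.7, -2.6, 16.6]
grip_width: 0.0233
clock: 9.6
tcp_pos: [0.5836, -0.0276, 0.0283]
orientation: [-1.3, 1.073, -1.065]
contact_force: [-15.9, -1.9, 17.5]
grip_width: 0.0229
[[ 1.892e-01 -7.800e-03  9.819e-01  5.836e-01]
 [-9.819e-01 -1.900e-03  1.892e-01 -2.760e-02]
 [ 4.000e-04 -1.000e+00 -8.100e-03  2.830e-02]]
9.6 [-15.9  -1.9  17.5] 0.02288747002356653
nose 88.47945087463462 grey runs 47.76191534584291 73.39276140876062 91.95245864503075 117.4262914063626
clamp x of nose by bridge front, rear, roof: [np.float64(-19.3), np.float64(-19.9), np.float64(-19.5)]
L bridge rear 73.0 nose 88.5
R bridge rear 73.3 nose 88.5
```

View pics/sg_z.png

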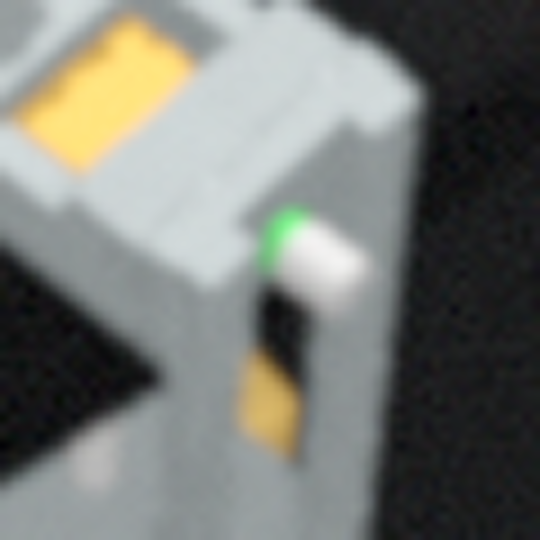

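View pics/wrist_g.png

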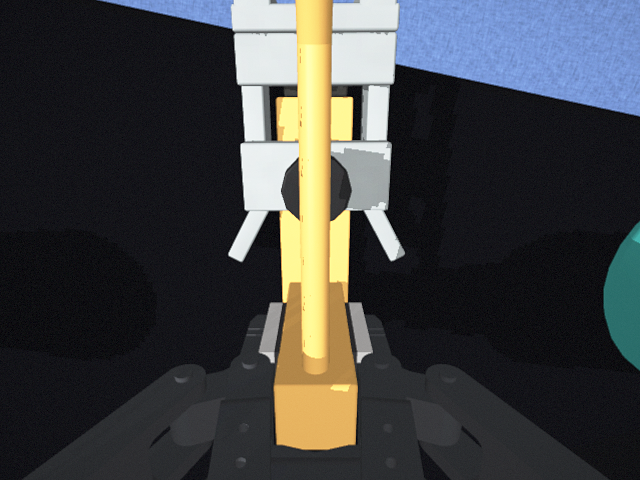

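View pics/scene_g.png

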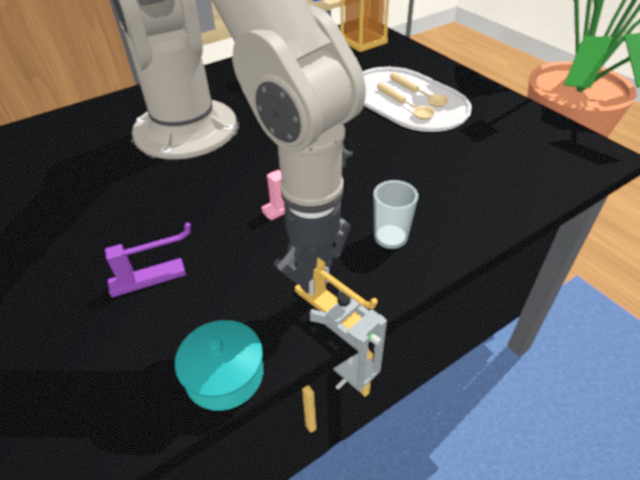

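The green ring is clearly visible at crop (290,235) with no red, and travel is about 10.5 mm. I'll hold for over a second and check that it's steady.

```bash
for i in 1; do python3 -m jog '0 0 0 0 0 0 0;0 0 0 0 0 0 0;0 0 0 0 0 0 0;0 0 0 0 0 0 0;0 0 0 0 0 0 0'; done; python3 -m jog '0 0 0 0 0 0 0;0 0 0 0 0 0 0;0 0 0 0 0 0 0;0 0 0 0 0 0 0;0 0 0 0 0 0 0'; python3 -m jog '0 0 0 0 0 0 0;0 0 0 0 0 0 0;0 0 0 0 0 0 0;0 0 0 0 0 0 0;0 0 0 0 0 0 0'; python3 -m jog '0 0 0 0 0 0 0;0 0 0 0 0 0 0;0 0 0 0 0 0 0;0 0 0 0 0 0 0;0 0 0 0 0 0 0'; python3 look.py h wrist scene; python3 nose.py pics/wrist_h.npz
python3 - <<'E'
from h import *
s=cv2.imread('pics/scene_h.png');cv2.imwrite('pics/sh_z.png',cv2.resize(s[310:370,340:400],None,fx=9,fy=9,interpolation=cv2.INTER_CUBIC))
a=cv2.imread('pics/scene0.png')
for n,b in (("box",(165,315,270,410)),("tumbler",(365,175,420,255))):
    print(n,"mean diff",np.abs(a[b[1]:b[3],b[0]:b[2]].astype(int)-s[b[1]:b[3],b[0]:b[2]]).mean())
E
```

```text
clock: 10.12
tcp_pos: [0.5837, -0.0275, 0.0283]
orientation: [-1.3, 1.073, -1.065]
contact_force: [-16.8, -1.5, 17.4]
grip_width: 0.0228
clock: 10.53
tcp_pos: [0.5837, -0.0275, 0.0283]
orientation: [-1.3, 1.073, -1.065]
contact_force: [-17.3, -1.6, 18.6]
grip_width: 0.0234
clock: 10.95
tcp_pos: [0.5837, -0.0276, 0.0283]
orientation: [-1.3, 1.073, -1.065]
contact_force: [-16.2, -2.2, 18.1]
grip_width: 0.0233
clock: 11.37
tcp_pos: [0.5837, -0.0276, 0.0283]
orientation: [-1.3, 1.073, -1.065]
contact_force: [-16.0, -2.3, 17.9]
grip_width: 0.0233
[[ 1.893e-01 -7.800e-03  9.819e-01  5.837e-01]
 [-9.819e-01 -2.000e-03  1.893e-01 -2.760e-02]
 [ 5.000e-04 -1.000e+00 -8.000e-03  2.830e-02]]
11.3667 [-16.   -2.3  17.9] 0.023270157817002767
nose 88.49530328766929 grey runs 47.83360127077806 73.35890921356386 92.00446215879356 117.42252589532646
clamp x of nose by bridge front, rear, roof: [np.float64(-19.3), np.float64(-19.9), np.float64(-19.5)]
L bridge rear 73.0 nose 88.5
R bridge rear 73.2 nose 88.5
box mean diff 15.095238095238095
tumbler mean diff 6.202348484848485
```

View pics/sh_z.png

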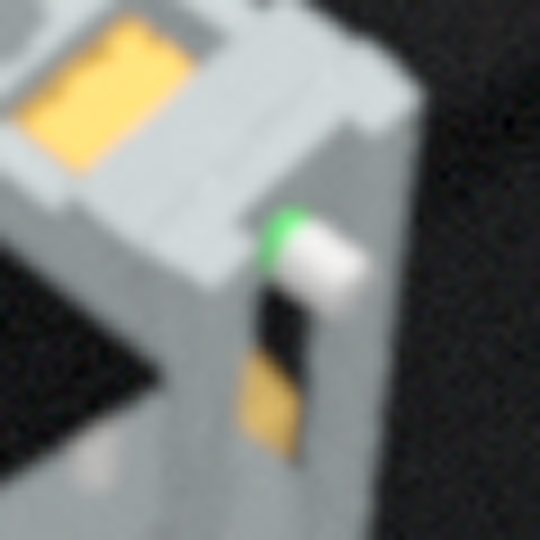

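It's steady: green shows and red doesn't. The pixel difference at the sweets box is the arm's shadow; its outline and the tumbler's are where they were. Handing in.

```bash
python3 -c "
from bench import r; print(r.hand_in())"
```

```text
the job is handed in; nothing more can be done
None
```

The brass hook's foot is under the clamp's bridge with its nose pressed on the sprung stop. I handed the job in at about 11.4 s with the gripper still holding and pushing.

- **Push:** The nose measured at clamp x of about -19.5 mm, so the stop is in by about 10.5 mm, or 8.4 N. In the last camera picture the green ring shows and no red does. Tool position and nose position did not change over the last 1.7 s.
- **Square and flat:** The left and right edges of the nose measured equal. The tool is tilted only about 0.008 rad, at the same height as when the hook stood on the sideboard.
- **Sweets box and tumbler:** Both looked to be in their original places in the scene view. The simple picture difference over the sweets box was not zero (15 grey levels), which I put down to the arm's shadow. I did not measure their positions again.
- **Force reading that differs:** The wrist sensor shows about 16 N forward and 18 N downward, more than the spring force. I take the extra forward force to be the foot's friction on the sideboard, and I relied on the ring and the measured travel instead.

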